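# Make up two pump rebuild kits from cleaned parts

## Task

Make up two pump rebuild kits from the cleaned parts on the bench. In the square tray: the large ring, lying flat, with the short plunger standing upright inside it. In the oblong tray: the small ring, lying flat, with the long plunger standing upright inside it, and beside that ring the hexagonal fitting, standing on its hexagon; leave the bottle, the jar and the beaker standing where they are.

Things in the scene. Friction and masses are not known exactly. Their poses are not given: they have to be found in the camera images.
- large_ring: Plain steel ring (the larger of two), outside diameter 62, bore 46, height 24 mm, about 0.22 kg. It starts lying flat on the bench, anywhere among the other loose things between the trays. Origin at the centre of its underside, z up along its axis. Round, so its yaw means nothing.
- small_ring: Plain steel ring (the smaller of two), outside diameter 50, bore 38, height 24 mm, about 0.14 kg. It starts lying flat on the bench, anywhere among the other loose things between the trays. Origin at the centre of its underside, z up along its axis. Round, so its yaw means nothing.
- short_plunger: Solid steel cylinder (the shorter, thicker of two), diameter 24, height 58 mm, about 0.15 kg, a thin dark groove line near its top. It starts standing upright on the bench, anywhere among the other loose things between the trays. Origin at the centre of its underside, z up along its axis. 
- long_plunger: Solid steel cylinder (the longer, thinner of two), diameter 20, height 80 mm, about 0.15 kg, a thin dark groove line near its top. It starts standing upright on the bench, anywhere among the other loose things between the trays. Origin at the centre of its underside, z up along its axis. 
- hex_fitting: Brass pipe fitting: a hexagonal foot 36 mm across flats (42 across corners), 16 mm high, with a round neck of diameter 28 mm above it up to 48 mm; dark bore in the top. About 0.16 kg. It starts standing upright on the bench, anywhere among the other loose things between the trays. Origin at the centre of its underside, z up along its axis. The foot's flats face along x and every 60 degrees from it.
- square_tray: Fixed open metal tray with dark drain holes, 160 x 160 mm outside, rim 12 mm high, walls and floor 3 mm thick, lying on the bench to the left or right of the loose parts. Origin at the centre of its underside, x and y along its sides, z up; its inner floor is 3 mm above the origin.
- oblong_tray: Fixed open metal tray with dark drain holes, 150 mm (its x) by 220 mm (its y) outside, rim 12 mm high, walls and floor 3 mm thick, lying on the other side of the loose parts. Origin at the centre of its underside, z up; its inner floor is 3 mm above the origin.
- bottle: Bystander: small white plastic bottle with a blue cap, diameter 42, height 75 mm, standing loose among the parts. Not to be knocked over or moved. Origin at the centre of its underside.
- jar: Bystander: small amber glass jar with a black cap, diameter 50, height 58 mm, standing loose among the parts. Not to be knocked over or moved. Origin at the centre of its underside.
- beaker: Bystander: clear plastic cup, rim diameter 54, height 62 mm, standing loose among the parts. Not to be knocked over or moved. Origin at the centre of its underside.
Things that resemble listed ones, but are neither listed nor needed, are in the scene too. Leave any purple or turquoise look-alike of the large_ring alone.

How it is judged:
At the end, for the whole second after the job is handed in: Rings flat on their tray floors; each plunger upright on the tray floor inside its ring (axes within 13.5 mm large, 11.5 mm small); fitting on its foot on the oblong tray floor. All five upright within 0.1 rad, at most 5 mm above the floor, at rest, released. Bottle, jar, beaker upright (x of large_ring in the frame of square_tray between -0.075 and 0.075 m and y of large_ring in the frame of square_tray between -0.075 and 0.075 m and z of large_ring in the frame of square_tray between -0.001 and 0.008 m and angle between each of large_ring, short_plunger, small_ring, long_plunger, hex_fitting's own z axis and vertical below 0.1 rad and linear speed of each of large_ring, short_plunger, small_ring, long_plunger, hex_fitting below 0.02 m/s and angular speed of each of large_ring, short_plunger, small_ring, long_plunger, hex_fitting below 0.2 rad/s and x of short_plunger in the frame of square_tray between -0.075 and 0.075 m and y of short_plunger in the frame of square_tray between -0.075 and 0.075 m and z of short_plunger in the frame of square_tray between -0.001 and 0.008 m and x of small_ring in the frame of oblong_tray between -0.07 and 0.07 m and y of small_ring in the frame of oblong_tray between -0.105 and 0.105 m and z of small_ring in the frame of oblong_tray between -0.001 and 0.008 m and x of long_plunger in the frame of oblong_tray between -0.07 and 0.07 m and y of long_plunger in the frame of oblong_tray between -0.105 and 0.105 m and z of long_plunger in the frame of oblong_tray between -0.001 and 0.008 m and x of hex_fitting in the frame of oblong_tray between -0.07 and 0.07 m and y of hex_fitting in the frame of oblong_tray between -0.105 and 0.105 m and z of hex_fitting in the frame of oblong_tray between -0.001 and 0.008 m and horizontal distance between short_plunger and large_ring below 0.0135 m and horizontal distance between long_plunger and small_ring below 0.0115 m and angle between each of bottle, jar, beaker's own z axis and vertical below 0.2 rad); the robot touches nothing.
It fails at once if the bottle is knocked over or shifted more than 30 mm (distance of bottle from where it was at the start of the episode above 0.03 m or angle between bottle's own z axis and vertical above 0.6 rad).
It fails at once if the jar is knocked over or shifted more than 30 mm (distance of jar from where it was at the start of the episode above 0.03 m or angle between jar's own z axis and vertical above 0.6 rad).
It fails at once if the beaker is knocked over or shifted more than 30 mm (distance of beaker from where it was at the start of the episode above 0.03 m or angle between beaker's own z axis and vertical above 0.6 rad).
It also fails if it takes over 128 s, if anything falls off the work surface, if the arm or the gripper's body presses on something with over 40 N, if the wrist force passes 120 N, or if a joint passes its speed limit or range.

## Robot

A 7-joint arm with a two-finger parallel gripper is mounted at the origin on the work surface. World frame = base frame: x ahead of the robot, y to its left, z up, the work surface at z = 0. Lengths are in m, angles in rad, forces in N, time in s.
With the tool pointing down it reaches from about 0.4 to 0.875 m from the base axis. Payload 19.3 kg.
Tool frame: the origin (TCP) lies at the very end of the fingers, on their centre line; the grasp point (between the pads) lies 19 mm behind it; z points along the fingers, y is the line along which they close (so a half turn about z gives the same grasp; the last joint's range is limited). The gripper opens to 85 mm and grips with 20 to 120 N. Pads are 22 mm wide; open, the fingers measure 114 mm over their backs; the gripper's body (76 mm by 85 mm) begins 54 mm behind the grasp point. The pads swing forward as they close: fully open they stand 13 mm farther back than shut.
Start: joints at [-1.347, 0.521, -0.036, 1.599, 0.021, 1.021, -0.113], TCP at [0.181, 0.598, 0.231] pointing down, gripper open.
Joint ranges: [-2.91, 2.91], [-0.3, 2.13], [-1.5, 1.42], [0.17, 2.43], [-1.26, 4.41], [0.16, 1.93], [-2.52, 2.52]. Speed limits (rad/s): [1.89, 1.89, 2.39, 2.39, 3.01, 3.01, 3.01].

## Interface

Orientations are given as [roll, pitch, yaw] about the fixed x, y, z axes, in that order (R = Rz(yaw) Ry(pitch) Rx(roll)).
In Python, from workcell import bot gives the robot as it stands.
- The arm moves only by the tool carry_out, never from a script. Its argument "rows" is a list that holds one entry, the list of rows, each a list of 4 numbers: the shift along the tool's x, y, z in m, then the turn about the tool's z in degrees. In form: [[[x, y, z, twist], ...]]. A call has 1 to 12 rows; each row is the pose to reach, as a shift and turn from the pose commanded when the call began, along the tool's axes at that moment; what a row does not reach only later rows make up. A row lasts 1/12 s, in which the tool goes at most 41.7 mm and 7.16 degrees, less where a joint would pass 70% of its speed; a pose out of reach is approached as far as the arm can. A call with a gripper value outside its range is refused whole. "grip" is the finger opening in m, from 0 to 0.0854, set as the call begins (left out, the last holds). The fingers move at their own pace and stop on an object; "grip_force" is the grip in N (left out, the last holds). Time passes only in rows, so rows that repeat a pose let the fingers close. It gives the time, the measured TCP pose, the force, the opening and the grip force at its end, in the units of the state.
- bot.observe(): the state, without advancing time (a new reading comes with each control period).
- bot.grab_frame(name): name is "scene" or "top" or "wrist"; returns a dict with "pixels" (384x512x3 uint8, red, green, blue), "K" (3x3 intrinsics, pixels), "k1" (the pictures are not rectified: a ray, as slopes to the right and down, at radius r is drawn at 1 + k1 r^2 times it, then the intrinsics apply), "pose" (4x4, takes a point from camera to world coordinates). Camera axes: x right, y down, z forward; pixel columns grow to the right and rows downward; lengths in m; the calibration is good to about 2 mm. A picture is of the moment at which its call begins. There is no depth.
- bot.job_done(): hands the job in; it is judged then, once.
Trained networks look in a picture, given as the dict that the camera call returned (one of the last four; its "shot" number tells which), for a name from the list of things; names that differ only in an ending like _2 or _b are one class to them, and where a whole thing is asked for, a point or a joint stands for the part that bears it (a point fixed in the world has none). Each returns a list of dicts, best first, with "conf" (0 to 1); they miss things now and then, are a little off and sometimes report something else, mostly with a low value. They report only what shows in the picture. A call takes as long as a camera call. They do not tell look-alikes from the thing itself.
- bot.look_for(picture, label): "position" ([column, row] in pixels, amid what is visible of it).
- bot.regions_of(picture, label): "region" (384x512 bool, what is visible of it) and "position" ([column, row] in pixels, amid what is visible of it).
- bot.spot_point(picture, label): "position" ([column, row] in pixels: a listed point, or the origin of a listed thing).
The state is a dict: "clock": time; "qpos": joint angles; "qd": joint speeds; "joint_efforts": joint torques, N m; "position": TCP position; "tool_rot": TCP orientation; "force": force on the tool from outside, world axes, zero at the start; "moment": the same for the moment, N m; "grip_width": finger opening in m; "finger_force": force on a finger pad.
Only numpy, scipy, OpenCV 4.12 (cv2) and the standard library are available. Lean on these libraries where they do the work, as an engineer would, in place of code of your own. Each camera call takes 0.05 s, during which the arm holds its last target. There are 200 camera calls.

## Working session

There is one attempt and no reset: what is moved stays moved. The work goes in short steps, Python scripts to look and compute and a tool call to move; the robot and the scene stay as the last step left them, time stands still between calls to the robot, and variables do not carry over. Pictures are saved under pics/ and viewed, at most 14 in all, crops included, and the job is handed in when it is done.

Besides the shell and the picture viewer there is one more tool, called after "Call:" in YAML: its name, and indented under it one key for each argument. carry_out: Moves the arm, as the interface text tells. Its arguments: {"type":"object","properties":{"rows":{"type":"array","items":{"type":"array","items":{"type":"array","items":{"type":"number"}}}},"grip":{"type":"number"},"grip_force":{"type":"number"}},"required":["rows"]}

```bash
mkdir -p pics; cat > h.py <<'E'
import numpy as np, cv2
from workcell import bot
from scipy.spatial.transform import Rotation as R
def px2w(f,uv,z):
    K=np.array(f["K"]);d=np.array([[[ (uv[0]-K[0,2])/K[0,0],(uv[1]-K[1,2])/K[1,1] ]]])[0,0]
    s=d.copy()
    for _ in range(20): s=d/(1+f["k1"]*(s@s))
    T=np.array(f["pose"]);r=T[:3,:3]@np.array([s[0],s[1],1]);o=T[:3,3]
    return o+r*(z-o[2])/r[2]
def w2px(f,p):
    T=np.array(f["pose"]);c=T[:3,:3].T@(np.array(p)-T[:3,3]);s=c[:2]/c[2];s=s*(1+f["k1"]*(s@s));K=np.array(f["K"])
    return np.array([K[0,0]*s[0]+K[0,2],K[1,1]*s[1]+K[1,2]])
def save(f,n,s=1): cv2.imwrite("pics/"+n,cv2.resize(f["pixels"][:,:,::-1],None,fx=s,fy=s))
E
python3 - <<'E'
from h import *
st=bot.observe();print(st)
for c in("top","scene"):
    f=bot.grab_frame(c);save(f,c+"0.png",1.5);print(c,f["K"],f["k1"],np.round(f["pose"],3).tolist())
    for n in "large_ring small_ring short_plunger long_plunger hex_fitting square_tray oblong_tray bottle jar beaker".split():
        for d in bot.spot_point(f,n)[:3]:
            print(n,np.round(d["position"],1),round(d["conf"],2),np.round(px2w(f,d["position"],0)[:2],3))
E
```

```text
{'clock': 0.0, 'qpos': array([-1.34720888,  0.52204028, -0.03634179,  1.60002105,  0.02121284,
        1.02109869, -0.11281424]), 'qd': array([-7.73919267e-05, -1.15956703e-03,  4.50712706e-04,  9.75577864e-04,
       -5.07473325e-04,  1.29038791e-03, -1.55912433e-03]), 'joint_efforts': array([-2.06478013e-03, -9.27120996e+01,  1.97954603e+00, -3.69934773e+01,
        1.78345438e-02,  8.51698889e-03,  5.28198439e-05]), 'position': array([0.18091775, 0.59787686, 0.23070454]), 'tool_rot': array([-3.14041409e+00,  8.87579771e-05,  2.84780046e+00]), 'force': array([0.61183731, 0.55701488, 0.36182711]), 'moment': array([0.02407694, 0.00178506, 0.05254734]), 'finger_force': 0.0, 'grip_width': 0.08539145499860996}
top [[424.93709187   0.         256.66164896]
 [  0.         424.93709187 191.3431805 ]
 [  0.           0.           1.        ]] 0.04833845950107356 [[-0.025, -0.988, 0.149, 0.403], [-0.999, 0.029, 0.021, -0.013], [-0.025, -0.149, -0.989, 0.895], [0.0, 0.0, 0.0, 1.0]]
large_ring [237.9 285.8] 0.96 [0.343 0.05 ]
large_ring [257.2 171.1] 0.87 [0.582 0.004]
large_ring [294.6 275.6]
[... 591 characters left out ...]
327]
 [  0.           0.           1.        ]] -0.09867933649746707 [[0.625, 0.432, -0.651, 1.105], [0.781, -0.34, 0.524, -0.473], [0.006, -0.835, -0.55, 0.547], [0.0, 0.0, 0.0, 1.0]]
large_ring [244.3 204.1] 0.9 [0.463 0.006]
large_ring [189.6 192.8] 0.88 [ 0.348 -0.065]
large_ring [276.9 228.3] 0.8 [0.574 0.005]
long_plunger [310.9 208.2] 0.54 [0.566 0.111]
hex_fitting [342.4 239.7] 0.78 [0.683 0.083]
square_tray [118. 271.] 0.87 [ 0.493 -0.305]
oblong_tray [376.9 183.5] 0.9 [0.59  0.309]
oblong_tray [314.1 251.9] 0.33 [0.674 0.013]
bottle [312.  251.9] 0.67 [0.672 0.01 ]
jar [277.7 188.2] 0.85 [0.459 0.107]
beaker [378.5 184.7] 0.73 [0.596 0.308]
beaker [204.9 220.3] 0.67 [ 0.46  -0.095]
```

View pics/top0.png

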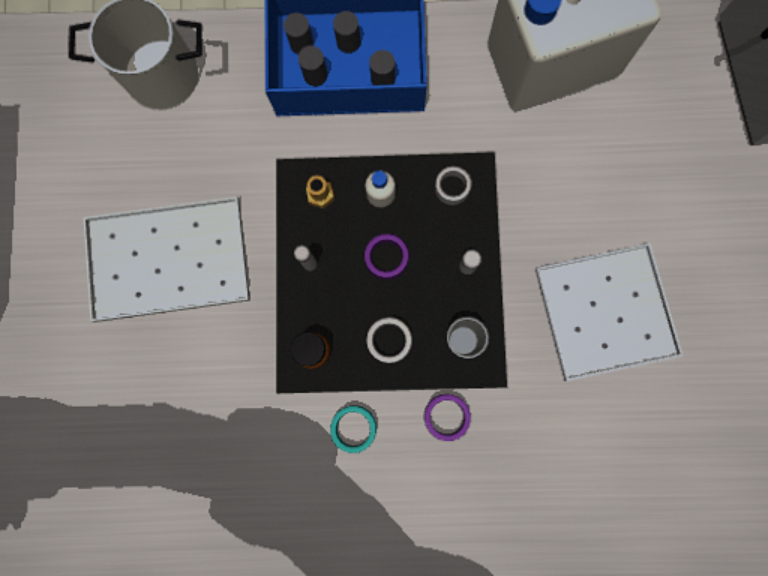

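View pics/scene0.png

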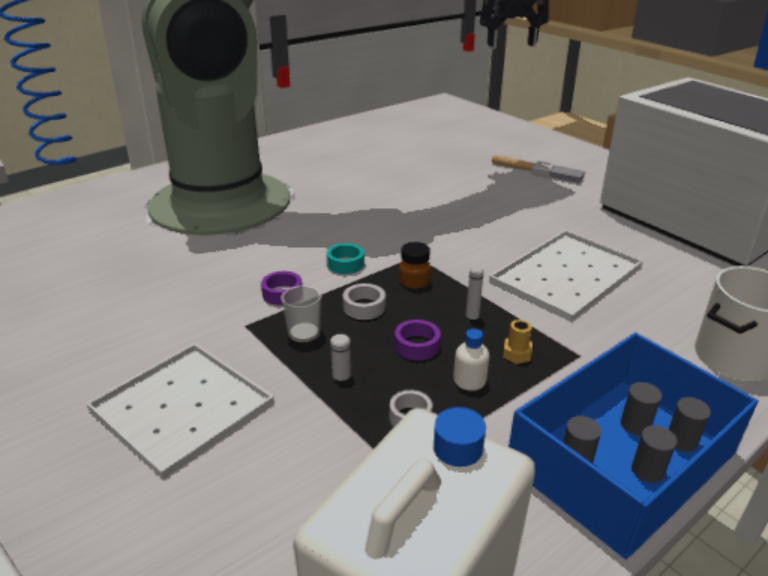

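Candidates for large_ring (top camera pixels): steel ring (259,227), small steel ring (302,123), purple (257,171) and (297,278), turquoise (236,286). I choose the steel ring at (259,227), which looks larger than the other steel ring and is at about (0.46, 0.005). A wrist close-up will check this.

Call:
carry_out:
  rows:
    - [[-0.439, -0.488, 0.03, 73.2], [-0.439, -0.488, 0.03, 73.2], [-0.439, -0.488, 0.03, 73.2], [-0.439, -0.488, 0.03, 73.2], [-0.439, -0.488, 0.03, 73.2], [-0.439, -0.488, 0.03, 73.2], [-0.439, -0.488, 0.03, 73.2], [-0.439, -0.488, 0.03, 73.2], [-0.439, -0.488, 0.03, 73.2], [-0.439, -0.488, 0.03, 73.2], [-0.439, -0.488, 0.03, 73.2], [-0.439, -0.488, 0.03, 73.2]]

```text
clock: 2.1
position: [0.3936, 0.1444, 0.2087]
tool_rot: [3.141, -0.001, 1.568]
force: [0.7, 0.5, 0.3]
grip_width: 0.085
finger_force: 0.0
```

Call:
carry_out:
  rows:
    - [[-0.14, 0.066, 0, 0], [-0.14, 0.066, 0, 0], [-0.14, 0.066, 0, 0], [-0.14, 0.066, 0, 0], [-0.14, 0.066, 0, 0], [-0.14, 0.066, 0, 0]]

```text
clock: 2.6
position: [0.4594, 0.0045, 0.2084]
tool_rot: [3.141, 0.0, 1.567]
force: [0.3, 1.4, -0.5]
grip_width: 0.0853
finger_force: 0.0
```

```bash
cat >> h.py <<'E'
def detect(f,names,z=0):
    for n in names:
        for d in bot.spot_point(f,n)[:3]:
            print(n,np.round(d["position"]),round(d["conf"],2),np.round(px2w(f,d["position"],z)[:2],3))
def circles(f,z):
    """rim circles at height z: rectify to a 1 mm/px plan at z and fit ellipses"""
    pass
E
python3 - <<'E'
from h import *
f=bot.grab_frame("wrist");save(f,"w1.png");print(np.round(f["pose"],3).tolist(),f["K"][0][0],f["k1"])
detect(f,["large_ring","jar","beaker","short_plunger","long_plunger"])
s=bot.observe();print(s["position"])
g=bot.grab_frame("top")
for d in bot.regions_of(g,"large_ring")[:5]+bot.regions_of(g,"small_ring")[:2]: 
    c,r=cv2.minEnclosingCircle(np.argwhere(d["region"])[:,::-1].astype(np.float32)); print(d["conf"],c,r,px2w(g,c,.012)[:2])
E
```

```text
[[1.0, -0.004, -0.002, 0.459], [-0.004, -0.966, -0.26, 0.07], [-0.0, 0.26, -0.966, 0.35], [0.0, 0.0, 0.0, 1.0]] 277.118373355905 0.022202354452369736
large_ring [162. 134.] 0.98 [0.345 0.054]
large_ring [258. 180.] 0.93 [ 0.464 -0.005]
large_ring [350. 176.] 0.69 [0.581 0.   ]
jar [251.  86.] 0.66 [0.456 0.108]
beaker [257. 249.] 0.71 [ 0.462 -0.103]
short_plunger [332. 259.] 0.72 [ 0.566 -0.117]
long_plunger [354.  82.] 0.62 [0.577 0.112]
[0.45892098 0.00696052 0.20852918]
0.46 (301.5, 122.0) 12.500100135803223 [ 0.68364172 -0.09406624]
```

View pics/w1.png

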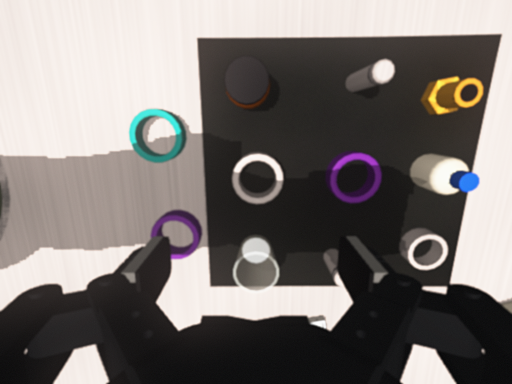

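```bash
cat >> h.py <<'E'
def plan(f,cx,cy,z,h=.06,mm=.5):
    n=int(2*h*1000/mm);a=(np.arange(n)+.5)*mm/1000-h
    m=np.array([[w2px(f,(cx+x,cy+y,z)) for x in a] for y in a],np.float32)
    return cv2.remap(f["pixels"],m[...,0],m[...,1],cv2.INTER_LINEAR)
def hough(f,cx,cy,z,dia,h=.06,p2=12):
    g=cv2.GaussianBlur(cv2.cvtColor(plan(f,cx,cy,z,h),cv2.COLOR_RGB2GRAY),(5,5),0);r=dia*1000
    c=cv2.HoughCircles(g,cv2.HOUGH_GRADIENT_ALT if False else cv2.HOUGH_GRADIENT,1,10,param1=80,param2=p2,minRadius=int(r-3),maxRadius=int(r+3))
    return [] if c is None else [(round(cx-h+x*.0005,4),round(cy-h+y*.0005,4),q) for x,y,q in c[0][:2]]
E
python3 - <<'E'
from h import *
for cam in("wrist","top"):
    f=bot.grab_frame(cam)
    for n,x,y,z,ds in(("LR",.462,0,.024,(.062,.046)),("SR",.681,-.098,.024,(.05,.038)),("SP",.566,-.11,.058,(.024,)),("LP",.568,.112,.08,(.02,)),("HX",.68,.095,.048,(.028,))):
        if cam=="wrist" and n=="SP": continue
        for d in ds: print(cam,n,d,hough(f,x,y,z,d))
E
```

```text
wrist LR 0.062 [(np.float32(0.4618), np.float32(0.0013), np.float32(61.8))]
wrist LR 0.046 [(np.float32(0.4618), np.float32(0.0008), np.float32(44.8)), (np.float32(0.4678), np.float32(-0.0022), np.float32(48.4))]
wrist SR 0.05 [(np.float32(0.6797), np.float32(-0.0958), np.float32(50.1)), (np.float32(0.6657), np.float32(-0.0858), np.float32(47.7))]
wrist SR 0.038 [(np.float32(0.6792), np.float32(-0.0952), np.float32(36.6)), (np.float32(0.6628), np.float32(-0.0832), np.float32(40.4))]
wrist LP 0.02 [(np.float32(0.5743), np.float32(0.1102), np.float32(19.9))]
wrist HX 0.028 [(np.float32(0.6762), np.float32(0.0943), np.float32(27.1)), (np.float32(0.6572), np.float32(0.0892), np.float32(30.4))]
top LR 0.062 []
top LR 0.046 []
top SR 0.05 [(np.float32(0.6792), np.float32(-0.0938), np.float32(49.6))]
top SR 0.038 [(np.float32(0.6797), np.float32(-0.0938), np.float32(37.7)), (np.float32(0.6848), np.float32(-0.0952), np.float32(39.3))]
top SP 0.024 []
top LP 0.02 []
top HX 0.028 [(np.float32(0.6773), np.float32(0.0962), np.float32(25.7))]
```

Call:
carry_out:
  rows:
    - [[-0.004, 0.0025, 0.04, 0], [-0.004, 0.0025, 0.08, 0], [-0.004, 0.0025, 0.12, 0], [-0.004, 0.0025, 0.15, 0], [-0.004, 0.0025, 0.175, 0], [-0.004, 0.0025, 0.19, 0], [-0.004, 0.0025, 0.198, 0], [-0.004, 0.0025, 0.204, 0], [-0.004, 0.0025, 0.204, 0]]

```text
clock: 3.9
position: [0.4615, 0.0019, 0.0041]
tool_rot: [-3.141, 0.0, 1.57]
force: [0.0, 0.3, 0.3]
grip_width: 0.0852
finger_force: 0.0
```

Call:
carry_out:
  rows:
    - [[0, 0, 0, 0], [0, 0, 0, 0], [0, 0, 0, 0], [0, 0, 0, 0], [0, 0, 0, 0], [0, 0, 0, 0], [0, 0, 0, 0]]
  grip: 0.04
  grip_force: 50

```text
clock: 4.48
position: [0.4623, 0.0021, 0.006]
tool_rot: [3.14, -0.0, 1.57]
force: [-3.5, 0.2, 21.6]
grip_width: 0.0607
finger_force: 48.8
```

Call:
carry_out:
  rows:
    - [[0, 0, -0.03, 0], [0, 0, -0.07, 0], [0, 0, -0.11, 0], [0, 0, -0.13, 0], [-0.04, 0.004, -0.13, 0], [-0.08, 0.008, -0.13, 0], [-0.12, 0.013, -0.13, 0], [-0.16, 0.018, -0.13, 0], [-0.2, 0.022, -0.13, 0], [-0.24, 0.026, -0.13, 0], [-0.28, 0.031, -0.13, 0], [-0.3, 0.033, -0.13, 0]]

```text
clock: 5.48
position: [0.4939, -0.3031, 0.1356]
tool_rot: [3.14, 0.003, 1.567]
force: [-1.0, 0.8, -2.4]
grip_width: 0.0604
finger_force: 56.1
```

Call:
carry_out:
  rows:
    - [[0, 0, 0, 0], [0, 0, 0, 0]]

```text
clock: 5.65
position: [0.494, -0.2991, 0.135]
tool_rot: [3.141, 0.0, 1.568]
force: [-0.5, 0.5, -1.0]
grip_width: 0.0603
finger_force: 56.1
```

```bash
python3 - <<'E'
from h import *
f=bot.grab_frame("wrist");save(f,"w2.png")
detect(f,["square_tray","short_plunger","large_ring"])
s=bot.observe();print(s["position"],s["grip_width"],s["force"])
E
```

```text
square_tray [258. 189.] 0.58 [ 0.497 -0.302]
[ 0.49472801 -0.29677108  0.134805  ] 0.06016618034093029 [ 0.38492689  1.13877875 -2.21500859]
```

View pics/w2.png

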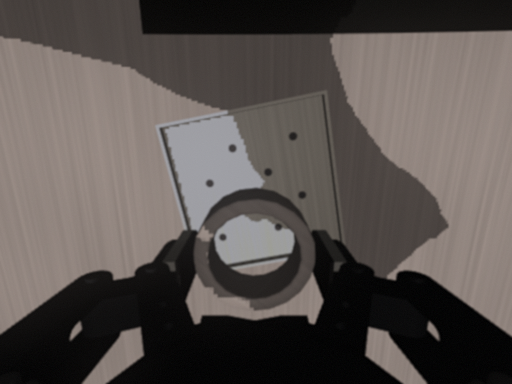

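Call:
carry_out:
  rows:
    - [[0, 0, 0.04, 0], [0, 0, 0.075, 0], [0, 0, 0.1, 0], [0, 0, 0.115, 0], [0, 0, 0.121, 0], [0, 0, 0.124, 0], [0, 0, 0.126, 0], [0, 0, 0.126, 0]]

```text
clock: 6.52
position: [0.4949, -0.2979, 0.0096]
tool_rot: [3.141, 0.0, 1.571]
force: [-0.4, 0.2, -1.2]
grip_width: 0.0604
finger_force: 56.1
```

Call:
carry_out:
  rows:
    - [[0, 0, 0, 0], [0, 0, 0, 0], [0, 0, 0, 0], [0, 0, 0, 0]]
  grip: 0.085

```text
clock: 6.85
position: [0.4948, -0.2981, 0.009]
tool_rot: [3.141, 0.0, 1.57]
force: [0.4, 0.1, 0.1]
grip_width: 0.085
finger_force: 0.0
```

Call:
carry_out:
  rows:
    - [[0, 0, -0.03, 0], [0, 0, -0.07, 0], [0, 0, -0.11, 0], [0, 0, -0.15, 0], [0.04, 0.01, -0.15, 0], [0.08, 0.03, -0.15, 0], [0.11, 0.05, -0.15, 0], [0.13, 0.07, -0.15, 0], [0.13, 0.07, -0.15, 0]]

```text
clock: 7.6
position: [0.5683, -0.162, 0.1585]
tool_rot: [3.14, -0.002, 1.578]
force: [0.0, 1.2, -0.1]
grip_width: 0.085
finger_force: 0.0
```

```bash
python3 - <<'E'
from h import *
f=bot.grab_frame("wrist");save(f,"w3.png")
detect(f,["square_tray","short_plunger","large_ring"])
s=bot.observe();print(s["position"],s["grip_width"],s["force"])
print("LR",hough(f,.495,-.297,.027,.062),hough(f,.495,-.297,.027,.046))
print("SP",hough(f,.566,-.11,.058,.024))
E
```

```text
square_tray [195. 290.] 0.84 [ 0.496 -0.299]
short_plunger [255. 134.] 0.92 [ 0.569 -0.11 ]
large_ring [191. 292.] 0.69 [ 0.491 -0.302]
large_ring [47. 95.] 0.62 [ 0.359 -0.074]
[ 0.56388223 -0.16900132  0.1585744 ] 0.0849763516079772 [-0.38252361  0.11836523  0.3697349 ]
LR [(np.float32(0.4938), np.float32(-0.2992), np.float32(62.1)), (np.float32(0.5002), np.float32(-0.2868), np.float32(61.1))] [(np.float32(0.4938), np.float32(-0.2992), np.float32(44.6)), (np.float32(0.5002), np.float32(-0.2832), np.float32(43.6))]
SP [(np.float32(0.5658), np.float32(-0.1132), np.float32(22.2))]
```

View pics/w3.png

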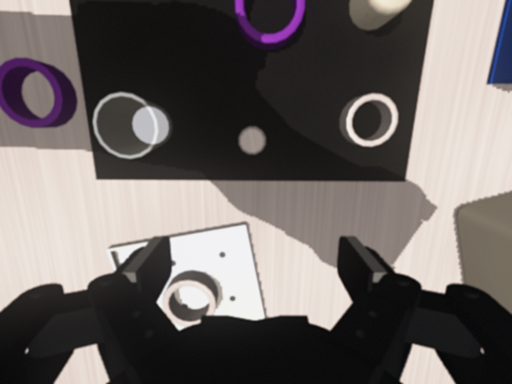

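Call:
carry_out:
  rows:
    - [[0.04, 0.001, 0, 0], [0.056, 0.001, 0.01, 0], [0.056, 0.001, 0.04, 0], [0.056, 0.001, 0.075, 0], [0.056, 0.001, 0.1, 0], [0.056, 0.001, 0.115, 0], [0.056, 0.001, 0.125, 0], [0.056, 0.001, 0.1285, 0], [0.056, 0.001, 0.1285, 0]]
  grip: 0.06

```text
clock: 8.55
position: [0.5652, -0.1128, 0.0298]
tool_rot: [-3.141, 0.0, 1.569]
force: [-0.0, 0.4, 0.8]
grip_width: 0.0599
finger_force: 0.0
```

Call:
carry_out:
  rows:
    - [[0, 0, 0, 0], [0, 0, 0, 0], [0, 0, 0, 0], [0, 0, 0, 0], [0, 0, 0, 0], [0, 0, 0, 0], [0, 0, 0, 0], [0, 0, 0, 0]]
  grip: 0.01

```text
clock: 9.22
position: [0.5662, -0.1122, 0.0311]
tool_rot: [3.14, 0.0, 1.57]
force: [-1.7, 0.5, 9.4]
grip_width: 0.0225
finger_force: 48.5
```

Call:
carry_out:
  rows:
    - [[0, 0, -0.03, 0], [0, 0, -0.07, 0], [0, 0, -0.1, 0], [0, 0, -0.1, 0]]

```text
clock: 9.55
position: [0.568, -0.1128, 0.1359]
tool_rot: [3.134, 0.001, 1.57]
force: [1.8, -0.1, -0.8]
grip_width: 0.0225
finger_force: 49.7
```

```bash
python3 - <<'E'
from h import *
f=bot.grab_frame("wrist");save(f,"w4.png")
s=bot.observe();print(s["position"],s["grip_width"],s["force"])
p=s["position"]; print(hough(f,p[0],p[1],p[2]+.028,.024,.03))
E
```

```text
[ 0.56716853 -0.11223491  0.13325483] 0.022324367538764458 [ 0.39991948  0.30561484 -1.80155277]
[(np.float64(0.5674), np.float64(-0.113), np.float32(23.0)), (np.float64(0.5664), np.float64(-0.108), np.float32(22.9))]
```

View pics/w4.png

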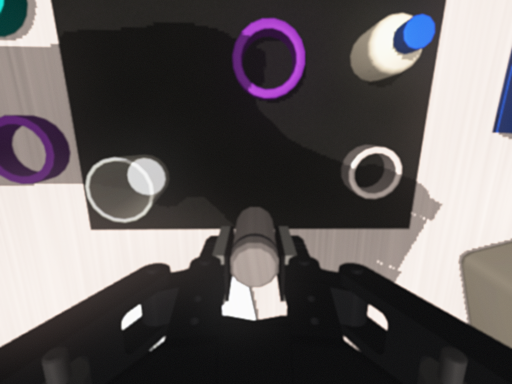

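Call:
carry_out:
  rows:
    - [[-0.04, -0.016, 0, 0], [-0.08, -0.031, 0, 0], [-0.12, -0.047, 0, 0], [-0.16, -0.063, 0, 0], [-0.186, -0.0725, 0, 0], [-0.186, -0.0725, 0, 0], [-0.186, -0.0725, 0, 0], [-0.186, -0.0725, 0.03, 0], [-0.186, -0.0725, 0.055, 0], [-0.186, -0.0725, 0.075, 0], [-0.186, -0.0725, 0.085, 0], [-0.186, -0.0725, 0.09, 0]]

```text
clock: 10.6
position: [0.4926, -0.2966, 0.0383]
tool_rot: [-3.14, -0.001, 1.571]
force: [0.4, 0.8, -0.8]
grip_width: 0.0233
finger_force: 49.7
```

Call:
carry_out:
  rows:
    - [[0, 0, 0.003, 0], [0, 0, 0.005, 0], [0, 0, 0.006, 0], [0, 0, 0.006, 0]]

```text
clock: 10.93
position: [0.4933, -0.2981, 0.0346]
tool_rot: [3.141, 0.0, 1.57]
force: [-0.5, -0.5, -1.4]
grip_width: 0.0222
finger_force: 49.7
```

Call:
carry_out:
  rows:
    - [[0, 0, 0.001, 0], [0, 0, 0.002, 0], [0, 0, 0.002, 0]]

```text
clock: 11.18
position: [0.4936, -0.2985, 0.0339]
tool_rot: [3.14, 0.0, 1.57]
force: [-5.7, 3.9, 29.0]
grip_width: 0.0223
finger_force: 52.7
```

Call:
carry_out:
  rows:
    - [[0, 0, 0, 0], [0, 0, 0, 0], [0, 0, 0, 0], [0, 0, 0, 0]]
  grip: 0.06

```text
clock: 11.52
position: [0.493, -0.298, 0.0321]
tool_rot: [3.141, 0.0, 1.57]
force: [0.2, -0.2, -1.0]
grip_width: 0.0597
finger_force: 0.0
```

Call:
carry_out:
  rows:
    - [[0, 0, -0.03, 0], [0, 0, -0.07, 0], [0, 0, -0.11, 0], [0, 0, -0.14, 0], [0.03, 0.03, -0.14, 0], [0.06, 0.06, -0.14, 0], [0.09, 0.09, -0.14, 0], [0.12, 0.12, -0.14, 0], [0.14, 0.15, -0.14, 0], [0.14, 0.18, -0.14, 0], [0.14, 0.18, -0.14, 0], [0.14, 0.18, -0.14, 0]]
  grip: 0.08

```text
clock: 12.52
position: [0.6736, -0.1576, 0.1711]
tool_rot: [-3.141, 0.0, 1.571]
force: [-0.5, -0.0, 0.1]
grip_width: 0.0801
finger_force: 0.0
```

```bash
python3 - <<'E'
from h import *
f=bot.grab_frame("wrist")
s=bot.observe();print(s["position"],s["grip_width"],s["force"])
print(hough(f,.679,-.095,.024,.05),hough(f,.679,-.095,.024,.038))
g=bot.grab_frame("scene"); im=g["pixels"]; c=w2px(g,(.494,-.299,.02)).astype(int); print(c)
cv2.imwrite("pics/s5.png",cv2.resize(im[c[1]-50:c[1]+50,c[0]-60:c[0]+60,::-1],None,fx=5,fy=5,interpolation=2))
E
```

```text
[ 0.67262126 -0.15842653  0.17139098] 0.08001406010107184 [-1.36903429 -0.29215153 -0.42304524]
[(np.float32(0.6803), np.float32(-0.0968), np.float32(49.2)), (np.float32(0.6832), np.float32(-0.0912), np.float32(47.9))] [(np.float32(0.6803), np.float32(-0.0968), np.float32(36.4))]
[119 261]
```

View pics/s5.png

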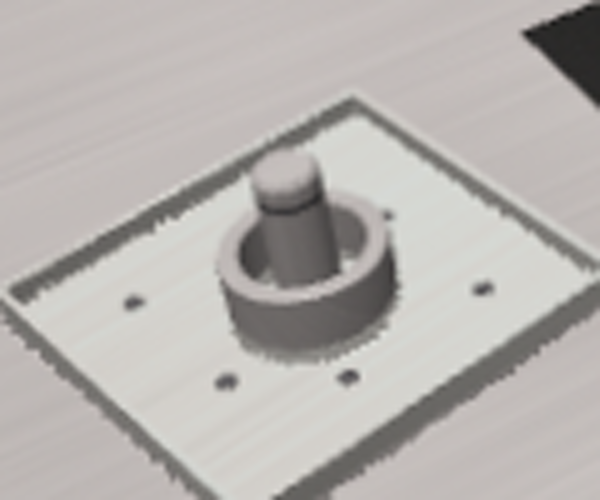

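The crop shows the short plunger upright inside the large ring, with no tilt. Next is the small ring.

Call:
carry_out:
  rows:
    - [[0.035, 0.007, 0, 0], [0.0615, 0.007, 0.01, 0], [0.0615, 0.007, 0.04, 0], [0.0615, 0.007, 0.08, 0], [0.0615, 0.007, 0.115, 0], [0.0615, 0.007, 0.14, 0], [0.0615, 0.007, 0.155, 0], [0.0615, 0.007, 0.162, 0], [0.0615, 0.007, 0.164, 0], [0.0615, 0.007, 0.164, 0]]

```text
clock: 13.45
position: [0.6804, -0.0971, 0.009]
tool_rot: [3.141, 0.0, 1.57]
force: [-0.1, -0.2, 0.3]
grip_width: 0.0803
finger_force: 0.0
```

Call:
carry_out:
  rows:
    - [[0, 0, 0, 0], [0, 0, 0, 0], [0, 0, 0, 0], [0, 0, 0, 0], [0, 0, 0, 0], [0, 0, 0, 0], [0, 0, 0, 0], [0, 0, 0, 0]]
  grip: 0.03

```text
clock: 14.12
position: [0.6808, -0.0968, 0.0099]
tool_rot: [3.14, -0.0, 1.57]
force: [-4.3, 0.9, 15.0]
grip_width: 0.0478
finger_force: 49.4
```

Call:
carry_out:
  rows:
    - [[0, 0, -0.03, 0], [0, 0, -0.07, 0], [0, 0, -0.11, 0], [0, 0, -0.14, 0], [0, 0, -0.14, 0]]

```text
clock: 14.53
position: [0.6829, -0.0974, 0.1554]
tool_rot: [3.132, 0.001, 1.57]
force: [0.4, 0.2, -1.8]
grip_width: 0.0474
finger_force: 52.8
```

```bash
python3 - <<'E'
from h import *
s=bot.observe();print(s["position"],s["grip_width"],s["force"])
f=bot.grab_frame("top")
for d in bot.regions_of(f,"oblong_tray")[:1]:
    r=cv2.minAreaRect(np.argwhere(d["region"])[:,::-1].astype(np.float32));print(d["conf"],r)
    for c in cv2.boxPoints(r): print(px2w(f,c,.012)[:2])
E
```

```text
[ 0.68286062 -0.09740253  0.155389  ] 0.047422617217743816 [ 0.43854236  0.23392803 -1.75517174]
0.68 ((109.71449279785156, 172.68722534179688), (71.19076538085938, 108.04496765136719), 82.303955078125)
[0.64988826 0.44217906]
[0.67543409 0.21385937]
[0.52163696 0.19260781]
[0.49772482 0.41557579]
```

Call:
carry_out:
  rows:
    - [[0.04, -0.01, 0, 0], [0.08, -0.019, 0, 0], [0.12, -0.029, 0, 0], [0.16, -0.038, 0, 0], [0.2, -0.048, 0, 0], [0.24, -0.058, 0, 0], [0.28, -0.067, 0, 0], [0.32, -0.077, 0, 0], [0.35, -0.084, 0, 0], [0.364, -0.0875, 0, 0], [0.364, -0.0875, 0, 0], [0.364, -0.0875, 0, 0]]

```text
clock: 15.63
position: [0.5921, 0.2676, 0.1469]
tool_rot: [-3.14, 0.001, 1.572]
force: [-0.3, -0.6, 0.1]
grip_width: 0.0477
finger_force: 52.7
```

Call:
carry_out:
  rows:
    - [[0, 0, 0.04, 0], [0, 0, 0.08, 0], [0, 0, 0.105, 0], [0, 0, 0.12, 0], [0, 0, 0.128, 0], [0, 0, 0.132, 0], [0, 0, 0.134, 0], [0, 0, 0.135, 0], [0, 0, 0.135, 0]]

```text
clock: 16.38
position: [0.5934, 0.2676, 0.0141]
tool_rot: [3.14, -0.001, 1.57]
force: [0.3, 0.1, -1.1]
grip_width: 0.0474
finger_force: 52.7
```

Call:
carry_out:
  rows:
    - [[0, 0, 0.001, 0], [0, 0, 0.0015, 0], [0, 0, 0.0015, 0]]

```text
clock: 16.63
position: [0.5934, 0.2677, 0.0129]
tool_rot: [3.14, -0.001, 1.57]
force: [-2.3, -1.4, 11.8]
grip_width: 0.0476
finger_force: 53.9
```

Call:
carry_out:
  rows:
    - [[0, 0, 0, 0], [0, 0, 0, 0], [0, 0, 0, 0], [0, 0, 0, 0], [0, 0, 0, 0]]
  grip: 0.08

```text
clock: 17.05
position: [0.5928, 0.2675, 0.0115]
tool_rot: [3.142, 0.0, 1.57]
force: [0.3, 0.1, 0.1]
grip_width: 0.0798
finger_force: 0.0
```

Call:
carry_out:
  rows:
    - [[0, 0, -0.03, 0], [0, 0, -0.07, 0], [0, 0, -0.11, 0], [0, 0, -0.15, 0], [0, 0, -0.17, 0], [-0.03, -0.005, -0.17, 0], [-0.07, -0.01, -0.17, 0], [-0.11, -0.015, -0.17, 0], [-0.15, -0.02, -0.17, 0], [-0.18, -0.02, -0.17, 0], [-0.19, -0.02, -0.17, 0], [-0.19, -0.02, -0.17, 0]]

```text
clock: 18.05
position: [0.5728, 0.0741, 0.1819]
tool_rot: [3.141, 0.001, 1.566]
force: [-1.1, -0.2, 0.0]
grip_width: 0.0797
finger_force: 0.0
```

```bash
python3 - <<'E'
from h import *
f=bot.grab_frame("wrist");save(f,"w6.png")
s=bot.observe();print(s["position"],s["grip_width"],s["force"])
print("LP",hough(f,.573,.111,.08,.02),"SR",hough(f,.593,.267,.027,.05),hough(f,.593,.267,.027,.038))
print("HX",hough(f,.677,.095,.048,.028))
g=bot.grab_frame("top");print("SR",hough(g,.593,.267,.027,.05),hough(g,.593,.267,.027,.038))
E
```

```text
[0.57281963 0.07649626 0.18168286] 0.0797506852742461 [0.6873001  1.08192508 0.68691681]
LP [(np.float32(0.5753), np.float32(0.1118), np.float32(19.1))] SR [(np.float32(0.5912), np.float32(0.2602), np.float32(47.9))] []
HX [(np.float32(0.6758), np.float32(0.0948), np.float32(27.1)), (np.float32(0.6692), np.float32(0.0998), np.float32(29.3))]
SR [] []
```

View pics/w6.png

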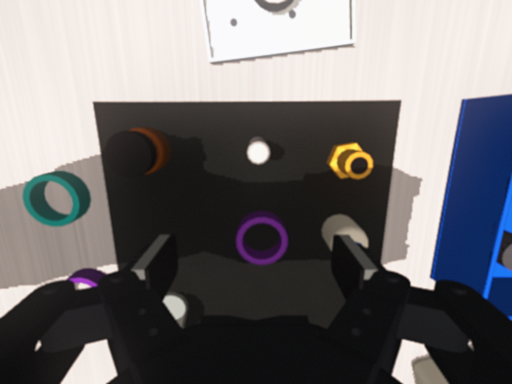

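Call:
carry_out:
  rows:
    - [[0.034, 0.0015, 0, 0], [0.034, 0.0015, 0.01, 0], [0.034, 0.0015, 0.04, 0], [0.034, 0.0015, 0.08, 0], [0.034, 0.0015, 0.11, 0], [0.034, 0.0015, 0.128, 0], [0.034, 0.0015, 0.1365, 0], [0.034, 0.0015, 0.1365, 0]]
  grip: 0.06

```text
clock: 18.82
position: [0.5732, 0.1125, 0.0432]
tool_rot: [-3.139, 0.0, 1.572]
force: [-0.1, -0.8, -0.2]
grip_width: 0.06
finger_force: 0.0
```

Call:
carry_out:
  rows:
    - [[0, 0, 0, 0], [0, 0, 0, 0], [0, 0, 0, 0], [0, 0, 0, 0], [0, 0, 0, 0], [0, 0, 0, 0], [0, 0, 0, 0], [0, 0, 0, 0]]
  grip: 0.005

```text
clock: 19.48
position: [0.5749, 0.1118, 0.0463]
tool_rot: [3.14, -0.001, 1.57]
force: [-0.8, -0.5, 7.8]
grip_width: 0.0187
finger_force: 48.4
```

Call:
carry_out:
  rows:
    - [[0, 0, -0.03, 0], [0, 0, -0.07, 0], [0, 0, -0.1, 0], [0.04, 0.005, -0.1, 0], [0.08, 0.01, -0.1, 0], [0.11, 0.018, -0.1, 0], [0.11, 0.018, -0.1, 0], [0.11, 0.018, -0.1, 0], [0.11, 0.018, -0.1, 0]]

```text
clock: 20.23
position: [0.5922, 0.2208, 0.1453]
tool_rot: [3.141, 0.0, 1.57]
force: [0.2, -0.5, -1.3]
grip_width: 0.0186
finger_force: 49.4
```

```bash
python3 - <<'E'
from h import *
f=bot.grab_frame("wrist");save(f,"w7.png")
s=bot.observe();p=s["position"];print(p,s["grip_width"],s["force"])
print("held",hough(f,p[0],p[1],p[2]+.035,.02,.03),"SR",hough(f,.593,.267,.027,.05),hough(f,.593,.267,.027,.038))
E
```

```text
[0.59226099 0.22028895 0.14533933] 0.01862059984384635 [-0.81231102 -0.92226734 -0.61281658]
held [(np.float64(0.5905), np.float64(0.223), np.float32(19.9))] SR [(np.float32(0.5928), np.float32(0.2672), np.float32(52.4)), (np.float32(0.5968), np.float32(0.2718), np.float32(49.1))] [(np.float32(0.5898), np.float32(0.2712), np.float32(39.3)), (np.float32(0.5948), np.float32(0.2712), np.float32(39.3))]
```

View pics/w7.png

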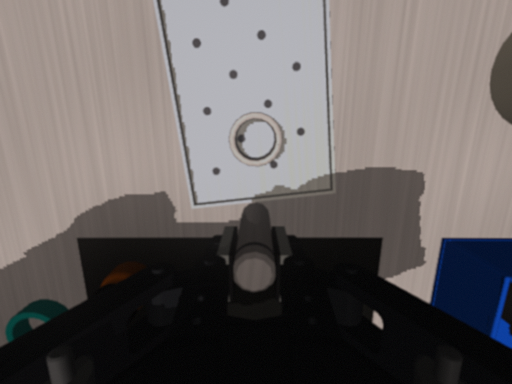

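Call:
carry_out:
  rows:
    - [[0.035, 0.0005, 0, 0], [0.047, 0.0005, 0, 0], [0.047, 0.0005, 0, 0], [0.047, 0.0005, 0, 0], [0.047, 0.0005, 0.03, 0], [0.047, 0.0005, 0.055, 0], [0.047, 0.0005, 0.075, 0], [0.047, 0.0005, 0.085, 0], [0.047, 0.0005, 0.091, 0], [0.047, 0.0005, 0.094, 0], [0.047, 0.0005, 0.096, 0], [0.047, 0.0005, 0.096, 0]]

```text
clock: 21.28
position: [0.5933, 0.2683, 0.0497]
tool_rot: [3.141, -0.0, 1.57]
force: [-0.2, 0.5, -2.0]
grip_width: 0.0186
finger_force: 49.5
```

Call:
carry_out:
  rows:
    - [[0, 0, 0.001, 0], [0, 0, 0.002, 0], [0, 0, 0.002, 0]]

```text
clock: 21.53
position: [0.5939, 0.2687, 0.0491]
tool_rot: [3.139, -0.001, 1.57]
force: [-2.9, -1.4, 16.6]
grip_width: 0.0188
finger_force: 51.0
```

Call:
carry_out:
  rows:
    - [[0, 0, 0, 0], [0, 0, 0, 0], [0, 0, 0, 0], [0, 0, 0, 0], [0, 0, 0, 0]]
  grip: 0.06

```text
clock: 21.95
position: [0.5928, 0.2685, 0.047]
tool_rot: [3.142, -0.0, 1.57]
force: [-0.9, -0.8, -0.5]
grip_width: 0.0601
finger_force: 0.0
```

Call:
carry_out:
  rows:
    - [[0, 0, -0.03, 0], [0, 0, -0.07, 0], [0, 0, -0.11, 0], [0, 0, -0.13, 0], [-0.04, 0.01, -0.13, 0], [-0.08, 0.02, -0.13, 0], [-0.12, 0.04, -0.13, 0], [-0.16, 0.06, -0.13, 0], [-0.175, 0.083, -0.13, 0], [-0.175, 0.083, -0.13, 0], [-0.175, 0.083, -0.13, 0]]

```text
clock: 22.87
position: [0.6764, 0.0912, 0.1766]
tool_rot: [3.142, 0.001, 1.567]
force: [-0.4, -0.0, 0.5]
grip_width: 0.0597
finger_force: 0.0
```

```bash
python3 - <<'E'
from h import *
f=bot.grab_frame("wrist");save(f,"w8.png")
s=bot.observe();p=s["position"];print(p,s["tool_rot"],s["force"])
print("HX",hough(f,.677,.095,.048,.028,.04))
p=plan(f,.677,.095,.016,.04);cv2.imwrite("pics/hx.png",cv2.resize(p[:,:,::-1],None,fx=2,fy=2))
g=bot.grab_frame("scene");c=w2px(g,(.593,.268,.02)).astype(int)
a=cv2.resize(g["pixels"][c[1]-40:c[1]+40,c[0]-50:c[0]+50,::-1],(480,320));b=cv2.resize(p[:,:,::-1],(320,320))
cv2.imwrite("pics/c8.png",np.hstack([a,b]))
E
```

```text
[0.67559802 0.09295984 0.17654504] [-3.14093536e+00  2.08046008e-05  1.56922567e+00] [-0.0634462   2.20336763 -0.49713997]
HX [(np.float32(0.6768), np.float32(0.0998), np.float32(26.6)), (np.float32(0.6768), np.float32(0.0942), np.float32(27.1))]
```

View pics/c8.png

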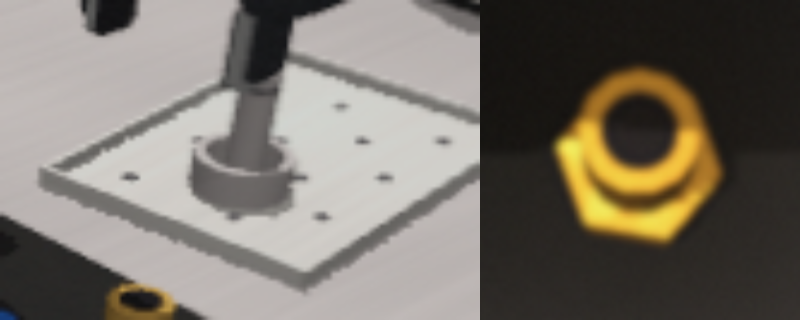

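Left: the long plunger stands in the small ring. Right: the fitting stands with its neck clear. Next I grip the neck.

Call:
carry_out:
  rows:
    - [[0.0015, 0, 0.04, 0], [0.0015, 0, 0.08, 0], [0.0015, 0, 0.115, 0], [0.0015, 0, 0.14, 0], [0.0015, 0, 0.151, 0], [0.0015, 0, 0.155, 0], [0.0015, 0, 0.155, 0]]

```text
clock: 23.55
position: [0.6756, 0.0955, 0.0222]
tool_rot: [-3.141, 0.0, 1.571]
force: [0.2, -0.5, 1.4]
grip_width: 0.0599
finger_force: 0.0
```

Call:
carry_out:
  rows:
    - [[0, 0, 0, 0], [0, 0, 0, 0], [0, 0, 0, 0], [0, 0, 0, 0], [0, 0, 0, 0], [0, 0, 0, 0], [0, 0, 0, 0], [0, 0, 0, 0]]
  grip: 0.01

```text
clock: 24.22
position: [0.6766, 0.0951, 0.0238]
tool_rot: [3.139, -0.001, 1.57]
force: [-1.7, 0.7, 10.2]
grip_width: 0.0266
finger_force: 48.6
```

Call:
carry_out:
  rows:
    - [[0, 0, -0.03, 0], [0, 0, -0.07, 0], [0, 0, -0.11, 0], [0, 0, -0.13, 0], [0, 0, -0.13, 0], [0.04, -0.014, -0.13, 0], [0.08, -0.028, -0.13, 0], [0.12, -0.042, -0.13, 0], [0.16, -0.056, -0.13, 0], [0.2, -0.07, -0.13, 0], [0.24, -0.084, -0.13, 0], [0.27, -0.0945, -0.13, 0]]

```text
clock: 25.22
position: [0.5796, 0.3679, 0.152]
tool_rot: [-3.141, -0.001, 1.572]
force: [1.0, 0.6, -2.4]
grip_width: 0.0266
finger_force: 50.2
```

Call:
carry_out:
  rows:
    - [[0, 0, 0, 0], [0, 0, 0, 0], [0, 0, 0, 0]]

```text
clock: 25.47
position: [0.5813, 0.3644, 0.1519]
tool_rot: [3.142, 0.001, 1.57]
force: [0.0, -0.5, -2.2]
grip_width: 0.0261
finger_force: 50.2
```

```bash
python3 - <<'E'
from h import *
f=bot.grab_frame("wrist");save(f,"w9.png")
s=bot.observe();p=s["position"];print(p,s["grip_width"],s["force"])
E
```

```text
[0.58172981 0.36373953 0.15201647] 0.026466275425473338 [-0.85029989 -0.30611631 -2.31224959]
```

View pics/w9.png

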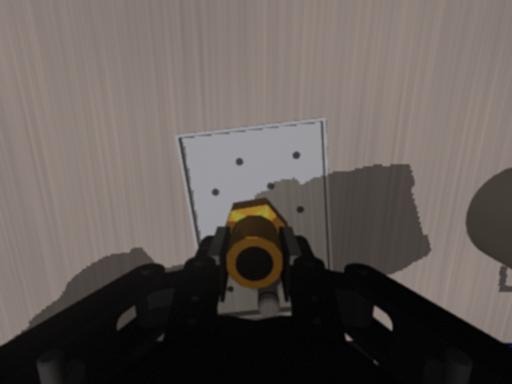

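The fitting is held upright over the tray, at about (255,240).

Call:
carry_out:
  rows:
    - [[0, 0, 0.04, 0], [0, 0, 0.075, 0], [0, 0, 0.1, 0], [0, 0, 0.115, 0], [0, 0, 0.121, 0], [0, 0, 0.124, 0], [0, 0, 0.125, 0], [0, 0, 0.126, 0], [0, 0, 0.127, 0], [0, 0, 0.127, 0]]

```text
clock: 26.35
position: [0.5823, 0.3653, 0.0269]
tool_rot: [3.14, -0.001, 1.57]
force: [-1.7, -1.4, 7.3]
grip_width: 0.0262
finger_force: 51.1
```

Call:
carry_out:
  rows:
    - [[0, 0, 0, 0], [0, 0, 0, 0], [0, 0, 0, 0], [0, 0, 0, 0], [0, 0, 0, 0]]
  grip: 0.06

```text
clock: 26.77
position: [0.5814, 0.365, 0.0251]
tool_rot: [3.141, -0.0, 1.57]
force: [-0.2, 0.6, -0.8]
grip_width: 0.0598
finger_force: 0.0
```

Call:
carry_out:
  rows:
    - [[0, 0, -0.03, 0], [0, 0, -0.07, 0], [0, 0, -0.11, 0], [0, 0, -0.15, 0], [0, 0, -0.19, 0], [0.04, -0.04, -0.2, 0], [0.06, -0.08, -0.2, 0], [0.06, -0.1, -0.2, 0], [0.06, -0.1, -0.2, 0], [0.06, -0.1, -0.2, 0]]

```text
clock: 27.6
position: [0.4795, 0.4264, 0.2253]
tool_rot: [-3.141, -0.001, 1.574]
force: [-0.3, -0.8, -0.0]
grip_width: 0.0598
finger_force: 0.0
```

```bash
python3 - <<'E'
from h import *
s=bot.observe();print(s["position"],s["force"],s["clock"])
f=bot.grab_frame("scene");a=cv2.resize(f["pixels"][:,:,::-1],None,fx=1.0,fy=1.0)
c=w2px(f,(.587,.312,.02)).astype(int)
b=cv2.resize(f["pixels"][c[1]-60:c[1]+60,c[0]-60:c[0]+60,::-1],(384,384),interpolation=2)
cv2.imwrite("pics/end.png",cv2.resize(np.hstack([a,b]),(800,343)))
g=bot.grab_frame("top");detect(g,["hex_fitting","bottle","jar","beaker"])
E
```

```text
[0.47945369 0.42641938 0.22532057] [-0.27477052 -0.76036647 -0.03065439] 27.6
bottle [250. 126.] 0.87 [0.683 0.016]
jar [207. 235.] 0.59 [0.448 0.112]
beaker [309. 222.] 0.67 [ 0.47  -0.102]
beaker [403. 210.] 0.66 [ 0.49  -0.298]
```

View pics/end.png

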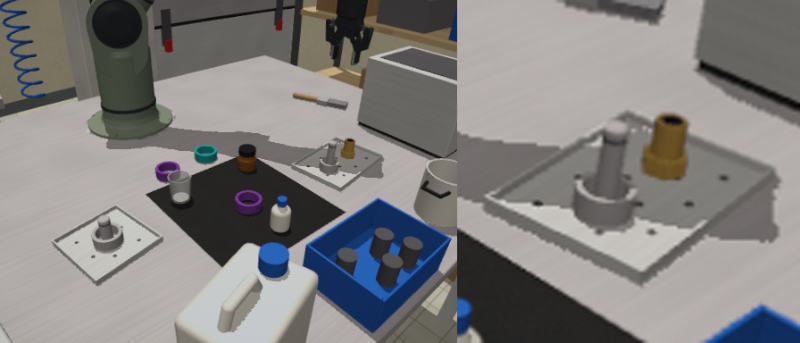

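All five parts stand in their trays, and the bottle, jar and beaker have not moved.

```bash
python3 -c "
from workcell import bot
print(bot.job_done())"
```

```text
the job is handed in; nothing more can be done
None
```

Both kits are made up and the job is handed in after about 28 s; the last pictures show all five parts upright in their trays and the bottle, jar and beaker still standing in place, but the hand-in call returned no verdict.

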